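# Load the paint tins into the roll-down ramp in label order

## Task

Move the four paint tins from the wooden rack to the sloped ramp so that they end up queued against the ramp's stop in the order of the coloured labels beside the lane, each tin next to the label of its own colour. Lay each tin across the lane and let it roll down gently, without dropping or throwing it, and do not disturb the clay cat.

Things in the scene. Friction and masses are not known exactly. Their poses are not given: they have to be found in the camera images.
- tin_red: loose red paint tin, plain cylinder, diameter 50 mm, length 72 mm, steel bands at the ends, 0.2 kg, lying on its side; origin at its centre, own y axis along the cylinder (x, z turn as it rolls). Starts in a row of four (86 mm apart, axes along the row) on a wooden rack, centre 49 mm up, on a raised cradle only 36 mm wide, 16 mm dividers between tins: fingers can pass down beside its flanks.
- tin_yellow: loose yellow paint tin, plain cylinder, diameter 50 mm, length 72 mm, steel bands at the ends, 0.2 kg, lying on its side; origin at its centre, own y axis along the cylinder (x, z turn as it rolls). Starts in a row of four (86 mm apart, axes along the row) on a wooden rack, centre 49 mm up, on a raised cradle only 36 mm wide, 16 mm dividers between tins: fingers can pass down beside its flanks.
- tin_green: loose green paint tin, plain cylinder, diameter 50 mm, length 72 mm, steel bands at the ends, 0.2 kg, lying on its side; origin at its centre, own y axis along the cylinder (x, z turn as it rolls). Starts in a row of four (86 mm apart, axes along the row) on a wooden rack, centre 49 mm up, on a raised cradle only 36 mm wide, 16 mm dividers between tins: fingers can pass down beside its flanks.
- tin_blue: loose blue paint tin, plain cylinder, diameter 50 mm, length 72 mm, steel bands at the ends, 0.2 kg, lying on its side; origin at its centre, own y axis along the cylinder (x, z turn as it rolls). Starts in a row of four (86 mm apart, axes along the row) on a wooden rack, centre 49 mm up, on a raised cradle only 36 mm wide, 16 mm dividers between tins: fingers can pass down beside its flanks.
- tag_red: fixed red label plate, 34 x 38 x 4 mm, flat on the base board beside the lane, on the ramp's +x side; origin at the centre of its underside, axes parallel to the ramp's. The labels stand in a row along the ramp, each beside the spot where one tin rests in the full queue; the lane's centre line is 70 mm from the label's origin, towards its -x.
- tag_yellow: fixed yellow label plate, 34 x 38 x 4 mm, flat on the base board beside the lane, on the ramp's +x side; origin at the centre of its underside, axes parallel to the ramp's. The lane beside it is 88 mm wide between side walls 6 mm thick that rise 16 mm above its floor; the stop plate at its low end rises 32 mm.
- tag_green: fixed green label plate, 34 x 38 x 4 mm, flat on the base board beside the lane, on the ramp's +x side; origin at the centre of its underside, axes parallel to the ramp's. Four queued tins touch each other; their centres rest at ramp y = -124, -74, -25 and +25 mm, at 58, 65, 72 and 79 mm above the table.
- tag_blue: fixed blue label plate, 34 x 38 x 4 mm, flat on the base board beside the lane, on the ramp's +x side; origin at the centre of its underside, axes parallel to the ramp's. The highest 100 mm of the lane stay free for letting the next tin go; a tin lying on the floor at ramp y = +84 mm has its centre 87 mm above the table.
- ramp: fixed wooden ramp; origin on the table under the lane's centre line, x across, y along the lane to its high, open end. The lane floor (300 mm) starts at a steel stop at y = -145, z = 30 mm and rises by 0.14 rad towards +y (z = 72 mm at the end). A tin lying across it (axis along the ramp's x) and let go rolls down by itself to the stop or the last tin. More sizes: see the labels.
- clay_cat: bystander: loose unfired grey clay figure of a cat, 175 mm tall, 72 mm wide at the foot, origin at the centre of its underside; not to be disturbed. It stands to the left of the work.
There are look-alikes about, which are no part of the job. There is more than one size of the tin_green; the job needs the larger.

How it is judged:
At the end, for the whole second after the job is handed in: Every tin lies at rest in the ramp's lane (slower than 20 mm/s), across it within 0.25 rad, its centre within 15 mm (along the lane) of the middle of the label of its own colour and within 15 mm of the lane's centre line, on the lane's floor (centre 45 to 90 mm above the table) (y of tin_red in the frame of tag_red between -0.015 and 0.015 m and x of tin_red in the frame of tag_red between -0.085 and -0.055 m and z of tin_red in the frame of ramp between 0.045 and 0.09 m and angle between the y axis of each of tin_red, tin_yellow, tin_green, tin_blue and the x axis of ramp, either way round below 0.25 rad and linear speed of each of tin_red, tin_yellow, tin_green, tin_blue below 0.02 m/s and y of tin_yellow in the frame of tag_yellow between -0.015 and 0.015 m and x of tin_yellow in the frame of tag_yellow between -0.085 and -0.055 m and z of tin_yellow in the frame of ramp between 0.045 and 0.09 m and y of tin_green in the frame of tag_green between -0.015 and 0.015 m and x of tin_green in the frame of tag_green between -0.085 and -0.055 m and z of tin_green in the frame of ramp between 0.045 and 0.09 m and y of tin_blue in the frame of tag_blue between -0.015 and 0.015 m and x of tin_blue in the frame of tag_blue between -0.085 and -0.055 m and z of tin_blue in the frame of ramp between 0.045 and 0.09 m); the robot touches nothing.
It fails at once if the red tin is dropped or thrown (faster than 1 m/s while out of the fingers) (linear speed of tin_red above 1 m/s and contact force between tin_red and the fingers below 0.05 N).
It fails at once if the yellow tin is dropped or thrown (faster than 1 m/s while out of the fingers) (linear speed of tin_yellow above 1 m/s and contact force between tin_yellow and the fingers below 0.05 N).
It fails at once if the green tin is dropped or thrown (faster than 1 m/s while out of the fingers) (linear speed of tin_green above 1 m/s and contact force between tin_green and the fingers below 0.05 N).
It fails at once if the blue tin is dropped or thrown (faster than 1 m/s while out of the fingers) (linear speed of tin_blue above 1 m/s and contact force between tin_blue and the fingers below 0.05 N).
It fails at once if the clay cat is moved by more than 20 mm or tipped (distance of clay_cat from where it was at the start of the episode above 0.02 m or angle between clay_cat's own z axis and vertical above 0.3 rad).
It also fails if it takes over 88 s, if anything falls off the work surface, if the arm or the gripper's body presses on something with over 40 N, if the wrist force passes 120 N, or if a joint passes its speed limit or range.

## Robot

A 6-joint arm with a two-finger parallel gripper is mounted at the origin on the work surface. World frame = base frame: x ahead of the robot, y to its left, z up, the work surface at z = 0. Lengths are in m, angles in rad, forces in N, time in s.
With the tool pointing down it reaches from about 0.3 to 0.775 m from the base axis. Payload 14.6 kg.
Tool frame: the origin (TCP) lies at the centre of the arm's flange, where the gripper is bolted on; the fingertips stand 199 mm ahead of it and the grasp point (between the pads) lies ctrl.tcp_to_grasp ahead of it (ctrl.tcp_to_grasp is the distance from the TCP to the grasp point, in m); z points along the fingers, y is the line along which they close (so a half turn about z gives the same grasp; the last joint's range is limited). The gripper opens to 94 mm and grips with 3 to 60 N. Pads are 16 mm wide; open, the fingers measure 119 mm over their backs; the gripper's body (75 mm by 177 mm) begins 78 mm behind the grasp point.
Start: joints at [-1.319, 0.3, 1.521, -0, 1.321, -0.067], TCP at [0.172, -0.522, 0.405] pointing down, gripper open.
Joint ranges: [-3.03, 3.03], [-0.79, 2.21], [0.23, 2.52], [-1.04, 4.18], [0, 3.07], [-2.55, 2.55]. Speed limits (rad/s): [2.22, 2.22, 2.57, 3.14, 3.14, 3.14].

## Interface

Orientations are given as [roll, pitch, yaw] about the fixed x, y, z axes, in that order (R = Rz(yaw) Ry(pitch) Rx(roll)).
In Python, from station import ctrl gives the robot as it stands. The module is installed in compiled form; this text tells all that it offers.
- The arm moves only by the shell command python3 -m jog 'ROWS' [OPENING] [FORCE]. ROWS is JSON, a list of rows, each a list of 6 numbers: the shift along the tool's x, y, z in cm, then the turn, a rotation vector about the tool's x, y, z in rad. In form: [[tx, ty, tz, ax, ay, az], ...]. A call has 1 to 8 rows; each row is the pose to reach, as a shift and turn from the pose commanded when the call began, along the tool's axes at that moment; what a row does not reach only later rows make up. A row lasts 1/10 s, in which the tool goes at most 50 mm and 8.59 degrees, less where a joint would pass 70% of its speed; a pose out of reach is approached as far as the arm can. A call with a gripper value outside its range is refused whole. OPENING is the opening in per cent of the stroke, from 0 (shut) to 100 (fully open), set as the call begins (- or left out, the last holds). The fingers move at their own pace and stop on an object; FORCE is the grip in N (left out, the last holds). Time passes only in rows, so rows that repeat a pose let the fingers close. It gives the time, the measured TCP pose, the force, the opening and the grip force at its end, in the units of the state.
- ctrl.get_obs(): the state, without advancing time (a new reading comes with each control period).
- ctrl.camera(name): name is "scene" or "top" or "wrist"; returns a dict with "img" (384x512x3 uint8, blue, green, red), "intrinsics" (3x3 intrinsics, pixels), "R" (3x3) and "t" (3): a world point X has camera coordinates R X + t. Camera axes: x right, y down, z forward; pixel columns grow to the right and rows downward; lengths in m; the calibration is good to about 2 mm. A picture is of the moment at which its call begins. There is no depth.
- ctrl.hand_in(): hands the job in; it is judged then, once.
The state is a dict: "time_s": time; "qpos": joint angles; "joint_vel": joint speeds; "tau": joint torques, N m; "ee_pos": TCP position; "eef_rot": TCP orientation; "force": force on the tool from outside, world axes, zero at the start; "moment": the same for the moment, N m; "grip_width": finger opening in m; "grip_force": force on a finger pad.
Only numpy, scipy, OpenCV 4.12 (cv2) and the standard library are available. Lean on these libraries where they do the work, as an engineer would, in place of code of your own. Each camera call takes 0.05 s, during which the arm holds its last target. There are 200 camera calls.

## Working session

There is one attempt and no reset: what is moved stays moved. The work goes in short steps, Python scripts to look and compute and a shell command to move; the robot and the scene stay as the last step left them, time stands still between calls to the robot, and variables do not carry over. Pictures are saved under pics/ and viewed, at most 14 in all, crops included, and the job is handed in when it is done.

```bash
mkdir -p pics; cat > h.py <<'E'
import cv2, numpy as np
from station import ctrl
def cam(n):
    c=ctrl.camera(n); return c
def ray(c,uv,z):
    K,R,t=[np.array(c[k],float) for k in("intrinsics","R","t")]
    d=R.T@np.linalg.inv(K)@np.array([uv[0],uv[1],1.]); o=-R.T@t
    return o+d*(z-o[2])/d[2]
def proj(c,X):
    p=np.array(c["intrinsics"])@(np.array(c["R"])@np.array(X)+np.array(c["t"])); return p[:2]/p[2]
E
python3 - <<'E'
from h import *
for n in("scene","top"):
    c=cam(n); cv2.imwrite(f"pics/{n}0.png",cv2.resize(c["img"],(800,600),interpolation=cv2.INTER_CUBIC))
    np.save(f"{n}.npy",c,allow_pickle=True)
    print(n,-np.array(c["R"]).T@c["t"])
o=ctrl.get_obs();print(o["ee_pos"],o["eef_rot"],o["grip_width"],ctrl.tcp_to_grasp,o["time_s"])
E
```

```text
scene [ 1.28682684 -0.11611849  0.80050728]
top [0.4324354  0.09118835 0.89637829]
[ 0.17238305 -0.5222574   0.40415427] [-3.14058664e+00 -7.13085539e-05  3.18812247e-01] 0.09424489984268809 0.1804 0.1
```

View pics/top0.png

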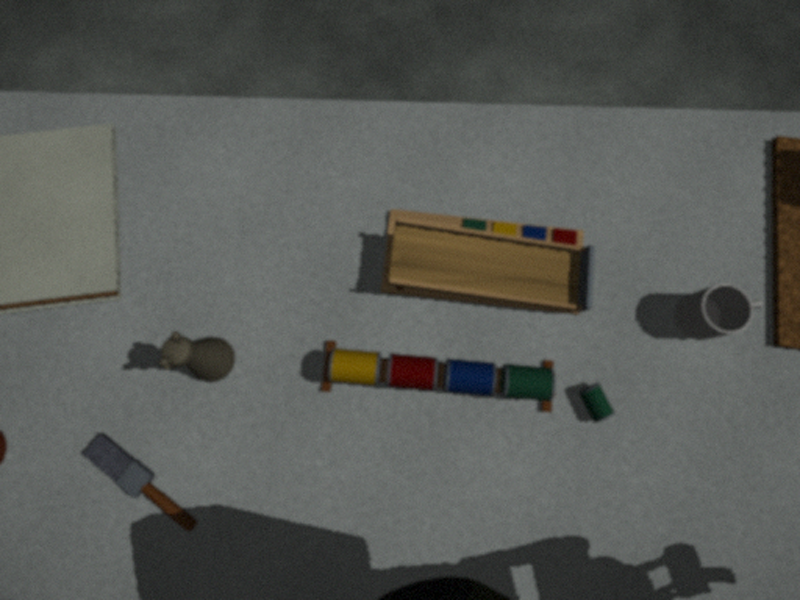

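View pics/scene0.png

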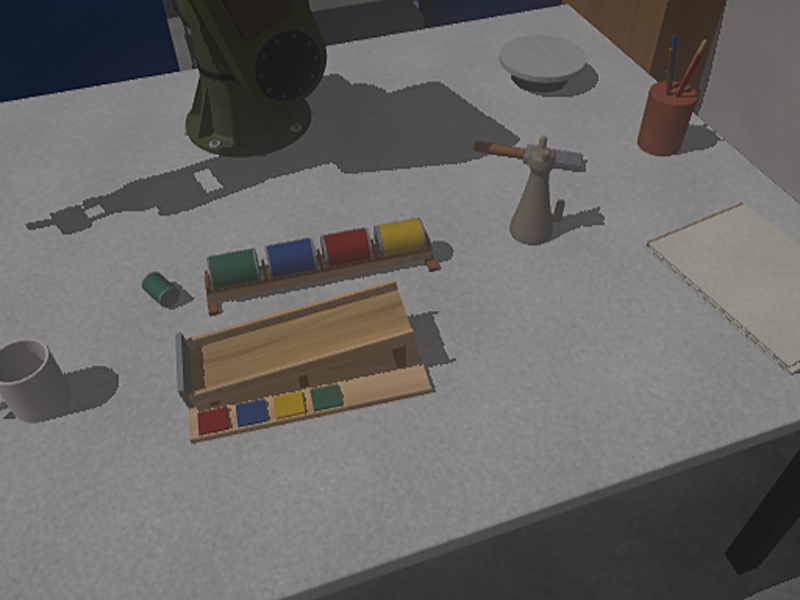

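The top view shows the tins on the rack in zoomed pixels: yellow (354,366), red (413,371), blue (470,377) and green (528,382). The labels, starting from the stop on the right, are red (564,236), blue (534,232), yellow (505,228) and green (474,224). So the loading order is red, blue, yellow, green.

There are two green candidates: the rack tin at (528,382) and a small loose one at (597,402). The rack tin is the larger, and it sits in the row of four. I'll confirm that in a crop while measuring.

```bash
cat > m.py <<'E'
from h import *
H={"red":[(0,8),(170,180)],"yellow":[(20,32)],"green":[(55,90)],"blue":[(100,125)]}
def blobs(img,col,amin=40):
    hsv=cv2.cvtColor(img,cv2.COLOR_BGR2HSV); m=0
    for a,b in H[col]: m=m|cv2.inRange(hsv,(a,110,35),(b,255,255))
    m=cv2.morphologyEx(m,cv2.MORPH_OPEN,np.ones((3,3)))
    r=[]
    for c in cv2.findContours(m,0,2)[0]:
        if cv2.contourArea(c)>amin: r.append((cv2.minAreaRect(c),cv2.contourArea(c)))
    return r
E
python3 - <<'E'
from m import *
T=np.load("top.npy",allow_pickle=True).item();S=np.load("scene.npy",allow_pickle=True).item()
for col in H:
    for n,c in(("top",T),("scene",S)):
        for r,a in blobs(c["img"],col):
            print(col,n,np.round(r[0]),np.round(r[1]),a,"z49",ray(c,r[0],.049).round(4)[:2],"z12",ray(c,r[0],.012).round(4)[:2])
cv2.imwrite("pics/crop.png",cv2.resize(T["img"][215:285,300:410],(770,490),interpolation=cv2.INTER_CUBIC))
E
```

```text
red top [264. 238.] [20. 27.] 494.0 z49 [0.4783 0.066 ] z12 [0.4803 0.0648]
red top [361. 151.] [ 8. 14.] 104.5 z49 [ 0.6949 -0.1692] z12 [ 0.7064 -0.1806]
red scene [136. 268.] [16. 18.] 242.0 z49 [ 0.7268 -0.1763] z12 [ 0.6992 -0.1792]
red scene [222. 156.] [15. 27.] 362.0 z49 [0.4721 0.0709] z12 [0.432  0.0801]
red scene [422.  65.] [23. 41.] 388.0 z49 [0.2863 0.7534] z12 [0.2371 0.7962]
yellow top [226. 234.] [29. 20.] 529.0 z49 [0.4846 0.1532] z12 [0.4868 0.1559]
yellow top [322. 146.] [ 8. 15.] 101.5 z49 [ 0.7053 -0.0748] z12 [ 0.7172 -0.0821]
yellow scene [185. 259.] [15. 19.] 242.5 z49 [ 0.7368 -0.0826] z12 [ 0.7097 -0.0809]
yellow scene [257. 151.] [19. 26.] 463.5 z49 [0.4848 0.1566] z12 [0.4453 0.17  ]
green top [383. 257.] [17.  8.] 101.5 z49 [ 0.4407 -0.2125] z12 [ 0.4411 -0.2258]
green top [339. 245.] [26. 17.] 374.5 z49 [ 0.4669 -0.1105] z12 [ 0.4685 -0.1193]
blue top [301. 241.] [28. 19.] 498.0 z49 [ 0.4726 -0.0218] z12 [ 0.4743 -0.0267]
blue top [342. 148.] [14.  6.] 71.0 z49 [ 0.7002 -0.1215] z12 [ 0.7119 -0.1307]
blue scene [185. 160.] [11. 27.] 235.0 z49 [ 0.4585 -0.0162] z12 [ 0.4177 -0.0113]
blue scene [56. 32.] [ 64. 113.] 5929.5 z49 [-0.3104 -0.2789] z12 [-0.3891 -0.2869]
```

View pics/crop.png

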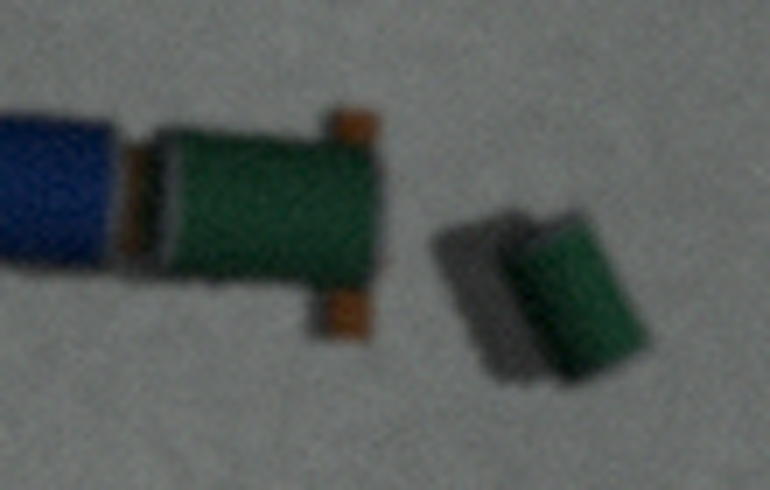

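The crop shows the rack's green tin at about twice the size of the loose one, so the rack tin is the right one. Next I set out towards the red tin.

```bash
python3 -m jog '[[3,-3,0,0,0,-0.148],[6.5,-6.2,0,0,0,-0.296],[10,-9.5,0,0,0,-0.444],[13,-12.5,0,0,0,-0.592],[16,-16,0,0,0,-0.74],[20,-19,0,0,0,-0.888],[23,-22,0,0,0,-1.036],[26,-25,0,0,0,-1.185]]' 100 20
python3 -m jog '[[4,1.9,0,0,0,0],[8,3.9,0,0,0,0],[12,5.9,0,0,0,0],[16,7.8,0,0,0,0],[20,9.8,0,0,0,0],[24,11.5,0,0,0,0],[27,12,0,0,0,0],[27,12,0,0,0,0]]'
cat > st.py <<'E'
from h import *
import sys
from scipy.spatial.transform import Rotation as Ro
def to(X,yaw=None):
    o=ctrl.get_obs();R=Ro.from_euler("xyz",o["eef_rot"]).as_matrix()
    d=R.T@(np.array(X)-o["ee_pos"])*100
    a=None if yaw is None else (Ro.from_matrix(R).inv()*Ro.from_euler("xyz",[np.pi,0,yaw])).as_rotvec().round(3)
    return d.round(2),a
def ramp(y,z): return [.6485+.110*y,-.0478+.994*y,z]
RACK={"yellow":(.4846,.1517),"red":(.4785,.0666),"blue":(.4728,-.0191),"green":(.4671,-.1047)}
if __name__=="__main__":
    o=ctrl.get_obs();print(o["time_s"],np.round(o["ee_pos"],4),np.round(o["eef_rot"],3),np.round(o["qpos"],2))
E
python3 - <<'E'
from st import *
print(to([*RACK["red"],.36],1.504))
c=cam("wrist");cv2.imwrite("pics/w1.png",c["img"]);np.save("w.npy",c,allow_pickle=True)
E
python3 st.py
```

```text
time_s: 0.9
ee_pos: [0.3413, -0.2016, 0.4046]
eef_rot: [-3.142, -0.0, 1.51]
force: [0.4, -1.0, -0.3]
grip_width: 0.094
grip_force: 0.0
time_s: 1.7
ee_pos: [0.4792, 0.0607, 0.4041]
eef_rot: [-3.141, -0.0, 1.507]
force: [0.2, -0.7, 0.4]
grip_width: 0.094
grip_force: 0.0
(array([ 0.59, -0.1 ,  4.41]), array([-0.001, -0.   ,  0.003]))
1.75 [0.4788 0.0592 0.4041] [-3.141  0.     1.506] [ 0.05  0.15  1.71 -0.    1.29  0.11]
```

View pics/w1.png

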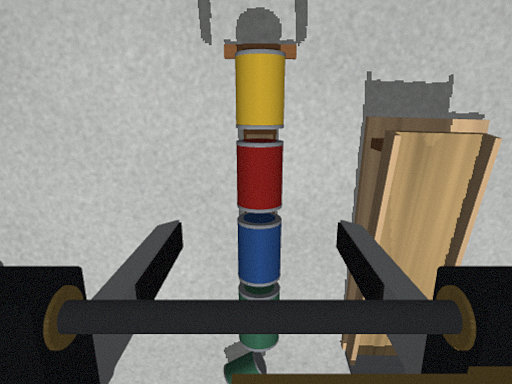

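The wrist view shows the four tins in a column at x≈260: yellow (260,89), red (260,174), blue (259,250) and green below. The fingers straddle the column symmetrically. I check the tin positions from this view.

```bash
python3 - <<'E'
from st import *
from m import *
c=np.load("w.npy",allow_pickle=True).item()
for k in("red","yellow","blue"):
    for r,a in blobs(c["img"],k,500): print(k,np.round(r[0]),np.round(r[1]),round(r[2],1),ray(c,r[0],.06).round(4),RACK[k])
E
```

```text
red [260. 177.] [62. 45.] 90.0 [0.4795 0.066  0.06  ] (0.4785, 0.0666)
yellow [260.  88.] [71. 48.] 90.0 [0.4855 0.154  0.06  ] (0.4846, 0.1517)
blue [258. 254.] [57. 41.] 90.0 [ 0.4727 -0.0224  0.06  ] (0.4728, -0.0191)
```

The wrist view agrees with the table to within about 3 mm. I descend, grip and lift red.

```bash
python3 -m jog '[[0.7,0.05,3,0,0,0.003],[0.7,0.05,6.5,0,0,0.003],[0.7,0.05,10,0,0,0.003],[0.7,0.05,13,0,0,0.003],[0.7,0.05,15.5,0,0,0.003],[0.7,0.05,16.8,0,0,0.003],[0.7,0.05,16.8,0,0,0.003],[0.7,0.05,16.8,0,0,0.003]]' 100 20
python3 -m jog '[[0,0,0,0,0,0],[0,0,0,0,0,0],[0,0,0,0,0,0],[0,0,0,0,0,0],[0,0,0,0,0,0],[0,0,0,0,0,0]]' 0 20
python3 -m jog '[[0,0,-0.5,0,0,0],[0,0,-2,0,0,0],[0,0,-4,0,0,0],[0,0,-7,0,0,0],[0,0,-10,0,0,0],[0,0,-12,0,0,0],[0,0,-12,0,0,0]]'
python3 - <<'E'
from st import *
print(to(ramp(.084,.36),-.11)); print(to(ramp(.084,.36),np.pi-.11))
E
```

```text
time_s: 2.55
ee_pos: [0.48, 0.0645, 0.2376]
eef_rot: [3.141, -0.0, 1.5]
force: [0.4, -0.2, 0.4]
grip_width: 0.0945
grip_force: 0.0
time_s: 3.15
ee_pos: [0.4797, 0.0649, 0.2367]
eef_rot: [-3.141, -0.0, 1.501]
force: [1.6, -0.7, -2.1]
grip_width: 0.0495
grip_force: 19.4
time_s: 3.85
ee_pos: [0.4798, 0.065, 0.3591]
eef_rot: [3.137, -0.001, 1.501]
force: [-0.5, -0.4, -3.8]
grip_width: 0.0497
grip_force: 20.0
(array([-1.680e+00,  1.795e+01, -1.000e-02]), array([ 0.003, -0.004,  1.611]))
(array([-1.680e+00,  1.795e+01, -1.000e-02]), array([ 0.004,  0.003, -1.531]))
```

```bash
python3 -m jog '[[-0.2,2,0,0,0,-0.14],[-0.4,4.5,0,0,0,-0.28],[-0.6,7,0,0,0,-0.42],[-0.9,9.5,0,0,0,-0.56],[-1.1,12,0,0,0,-0.7],[-1.3,14.5,0,0,0,-0.84],[-1.5,16.5,0,0,0,-0.98],[-1.7,18,0,0,0,-1.12]]'
python3 -m jog '[[0,0,0,0,0,-0.14],[0,0,0,0,0,-0.28],[0,0,0,0,0,-0.41],[0,0,0,0,0,-0.41]]'
python3 - <<'E'
from st import *
c=cam("wrist");cv2.imwrite("pics/w2.png",c["img"]);np.save("w2.npy",c,allow_pickle=True)
print(to(ramp(.084,.274),np.pi-.11))
for y in(-.145,0,.155):
  for x in(-.044,.044):
    p=np.array(ramp(y,.030+.14*(y+.145)+.016))+x*np.array([.994,-.11,0]);print(y,x,proj(c,p).round(0))
E
python3 st.py
```

```text
time_s: 4.65
ee_pos: [0.659, 0.0351, 0.3542]
eef_rot: [-3.14, -0.002, 2.626]
force: [0.6, 0.1, -3.5]
grip_width: 0.0494
grip_force: 20.0
time_s: 5.05
ee_pos: [0.658, 0.0354, 0.3547]
eef_rot: [-3.141, -0.002, 3.033]
force: [0.3, -0.2, -3.8]
grip_width: 0.0495
grip_force: 20.0
(array([0.02, 0.03, 8.1 ]), array([-0.   , -0.002, -0.004]))
-0.145 -0.044 [  7. 143.]
-0.145 0.044 [ 25. 233.]
0 -0.044 [160. 146.]
0 0.044 [167. 242.]
0.155 -0.044 [350. 149.]
0.155 0.044 [342. 253.]
5.1 [0.658  0.0354 0.355 ] [-3.141e+00 -2.000e-03  3.028e+00] [-0.    0.58  1.23  0.    1.33 -1.46]
```

View pics/w2.png

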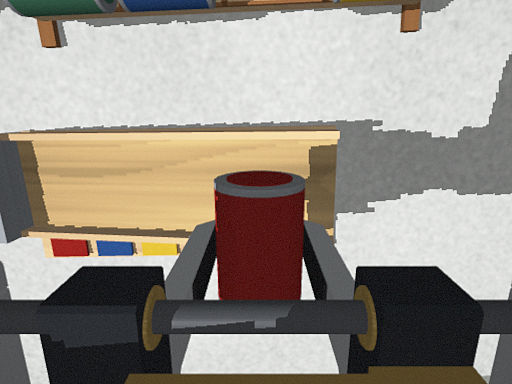

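The view shows the tin over the upper lane. The upper wall is at rows 131–141, the open end at column ~338 and the tags lie along row 247. The predicted upper inner edge is up to 10 px off at the high end, so I check the lane's edges.

```bash
python3 - <<'E'
from st import *
from m import *
c=np.load("w2.npy",allow_pickle=True).item();im=c["img"]
for k in("red","yellow","blue"):
    for r,a in blobs(im,k,200):
        if r[0][1]>220: print(k,np.round(r[0]),np.round(r[1]),ray(c,r[0],.018).round(4))
cv2.imwrite("pics/crop2.png",cv2.resize(im[120:265,0:355],None,fx=2.25,fy=2.25,interpolation=cv2.INTER_CUBIC))
E
```

```text
red [ 70. 248.] [17. 37.] [ 0.7065 -0.1766  0.018 ]
red [259. 245.] [108.  90.] [0.7259 0.0283 0.018 ]
yellow [160. 248.] [13. 35.] [ 0.7183 -0.0796  0.018 ]
blue [114. 248.] [14. 35.] [ 0.7124 -0.1281  0.018 ]
```

View pics/crop2.png

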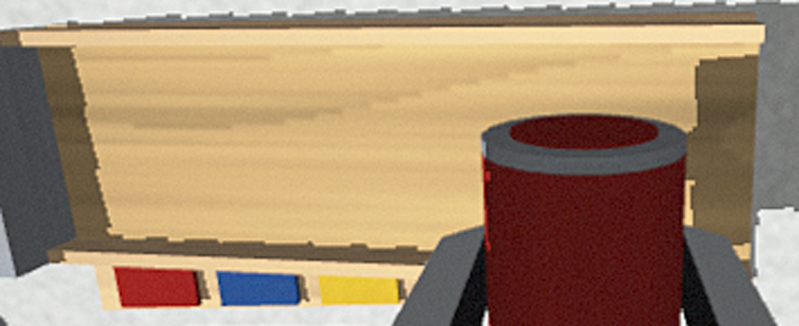

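```bash
python3 - <<'E'
from st import *
c=np.load("w2.npy",allow_pickle=True).item()
print("cam",-np.array(c["R"]).T@c["t"])
f=lambda u,v:(u/2.25,120+v/2.25)
wz=lambda y:.030+.14*(y+.145)+.016
L=ray(c,f(20,46),wz(-.145)); R=ray(c,f(765,42),wz(.155))
print("up",L,R,np.linalg.norm((R-L)[:2]),(R-L)[0]/(R-L)[1])
L2=ray(c,f(65,248),wz(-.145)); L3=ray(c,f(415,262),wz(.0));print("low",L2,L3,(L3-L2)[0]/(L3-L2)[1])
T=np.load("top.npy",allow_pickle=True).item()
# same points seen in top image
for n,p in(("upL",L),("upR",R),("lowL",L2)): print(n,(proj(T,p)*1.5625).round(0))
cv2.imwrite("pics/topcrop.png",cv2.resize(T["img"][125:205,220:400],None,fx=4.4,fy=4.4,interpolation=cv2.INTER_CUBIC))
E
```

```text
cam [0.58413908 0.04394766 0.33464327]
up [ 0.58701043 -0.18436496  0.046     ] [0.613012   0.10368423 0.088     ] 0.28922035605763663 0.090267796089446
low [ 0.67355847 -0.19173129  0.046     ] [ 0.68855335 -0.03594325  0.0663    ] 0.09625179262524965
upL [576. 304.]
upR [388. 277.]
lowL [578. 250.]
```

View pics/topcrop.png

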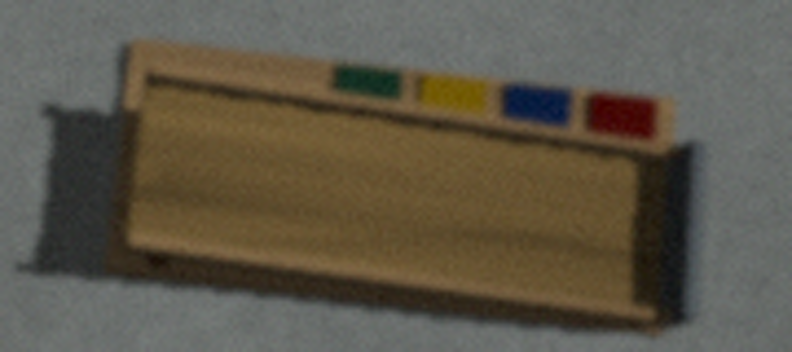

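The wall edges, 87 mm apart, give a ramp yaw of ≈ -0.093. The lane centre is about 7 mm nearer in x than the tags suggested, because the walls partly hide the tags. I correct for that and lower.

```bash
sed -i 's/def ramp.*/def ramp(y,z): return [.643+.093*y,-.048+.9957*y,z]/' st.py
python3 -m jog '[[0.3,0,1,0,0,-0.02],[0.7,-0.05,2.5,0,0,-0.02],[0.7,-0.05,4.5,0,0,-0.02],[0.7,-0.05,6,0,0,-0.02],[0.7,-0.05,7,0,0,-0.02],[0.7,-0.05,7.5,0,0,-0.02],[0.7,-0.05,7.7,0,0,-0.02],[0.7,-0.05,7.7,0,0,-0.02]]'
python3 - <<'E'
from st import *
print(to(ramp(.084,.2747),np.pi-.093))
E
```

```text
time_s: 5.9
ee_pos: [0.6512, 0.0356, 0.2799]
eef_rot: [3.142, 0.0, 3.051]
force: [-0.5, -0.4, -2.8]
grip_width: 0.0499
grip_force: 20.0
(array([ 0.03, -0.  ,  0.52]), array([0.   , 0.   , 0.002]))
```

```bash
python3 -m jog '[[0,0,0.2,0,0,0],[0,0,0.35,0,0,0],[0,0,0.45,0,0,0],[0,0,0.45,0,0,0]]'
python3 - <<'E'
from st import *
c=cam("scene");cv2.imwrite("pics/s2.png",cv2.resize(c["img"][150:300,80:300],None,fx=3.6,fy=3.6,interpolation=cv2.INTER_CUBIC))
E
```

```text
time_s: 6.3
ee_pos: [0.6511, 0.0356, 0.2756]
eef_rot: [3.142, 0.001, 3.051]
force: [-0.8, 0.1, 0.9]
grip_width: 0.0497
grip_force: 20.0
```

View pics/s2.png

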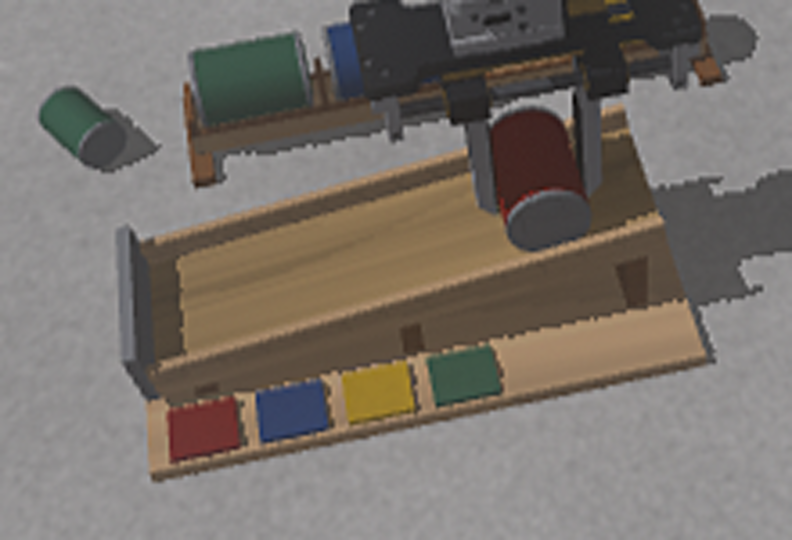

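The tin lies inside the walls at crop (545,180), and the force changed from -3.8 to +0.9 N, so it rests on the floor. I release and lift.

```bash
python3 -m jog '[[0,0,0,0,0,0],[0,0,0,0,0,0],[0,0,0,0,0,0],[0,0,0,0,0,0]]' 66
python3 -m jog '[[0,0,-1,0,0,0],[0,0,-2.5,0,0,0],[0,0,-4.5,0,0,0],[0,0,-7,0,0,0],[0,0,-9.5,0,0,0],[0,0,-12,0,0,0],[0,0,-12,0,0,0]]'
python3 - <<'E'
from st import *
c=cam("scene");cv2.imwrite("pics/s3.png",cv2.resize(c["img"][150:300,80:300],None,fx=3.6,fy=3.6,interpolation=cv2.INTER_CUBIC))
print(to([*RACK["blue"],.36],1.504))
E
```

```text
time_s: 6.75
ee_pos: [0.6511, 0.0356, 0.2751]
eef_rot: [-3.142, 0.0, 3.051]
force: [0.4, 0.6, -0.1]
grip_width: 0.0619
grip_force: 0.1
time_s: 7.45
ee_pos: [0.6509, 0.0357, 0.4006]
eef_rot: [3.141, 0.007, 3.051]
force: [-0.5, -0.7, -0.4]
grip_width: 0.0618
grip_force: 0.0
(array([17.25, -7.07,  3.72]), array([0.004, 0.003, 1.547]))
```

View pics/s3.png

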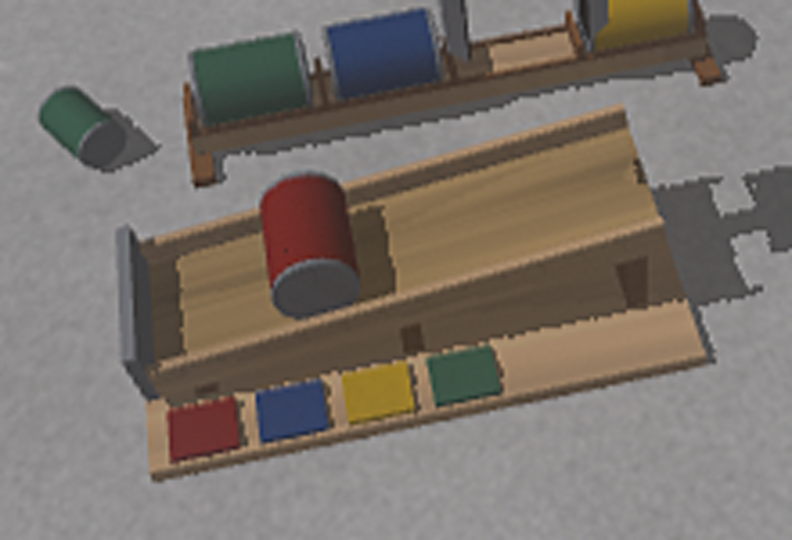

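Red is rolling straight down the lane, at crop (310,245). Next is blue.

```bash
python3 -m jog '[[2,-0.9,0,0,0,0.14],[4.5,-1.8,0,0,0,0.28],[7,-2.8,0,0,0,0.42],[9.5,-3.8,0,0,0,0.56],[12,-4.8,0,0,0,0.7],[14.5,-5.8,0,0,0,0.84],[16,-6.5,0,0,0,0.98],[17.2,-7.1,0,0,0,1.12]]' 100
python3 -m jog '[[0,0,0.5,0,0,0.14],[0,0,1.5,0,0,0.28],[0,0,3,0,0,0.425],[0,0,4,0,0,0.425],[0,0,4,0,0,0.425]]'
python3 - <<'E'
from st import *
from m import *
print(to([*RACK["blue"],.2354],1.504))
c=cam("top")
for k in H:
    for r,a in blobs(c["img"],k,200): print(k,np.round(r[0]),ray(c,r[0],.06).round(4))
E
```

```text
time_s: 8.3
ee_pos: [0.4722, -0.0197, 0.3948]
eef_rot: [-3.141, -0.0, 1.925]
force: [0.0, -0.5, 0.8]
grip_width: 0.0941
grip_force: 0.0
time_s: 8.8
ee_pos: [0.4731, -0.0194, 0.3538]
eef_rot: [-3.139, -0.0, 1.51]
force: [-0.1, -0.3, 1.0]
grip_width: 0.0939
grip_force: 0.0
(array([ 0.03,  0.  , 11.84]), array([-0.003, -0.   ,  0.006]))
red [367. 173.] [ 0.6372 -0.1783  0.06  ]
yellow [226. 234.] [0.4846 0.1527 0.06  ]
```

Red is resting at the stop, as expected. Grip and lift blue.

```bash
python3 -m jog '[[0,0,3,0,0,0.005],[0,0,6.5,0,0,0.005],[0,0,9.5,0,0,0.005],[0,0,11.2,0,0,0.005],[0,0,11.8,0,0,0.005],[0,0,11.8,0,0,0.005]]' 100 20
python3 -m jog '[[0,0,0,0,0,0],[0,0,0,0,0,0],[0,0,0,0,0,0],[0,0,0,0,0,0],[0,0,0,0,0,0],[0,0,0,0,0,0]]' 0 20
python3 -m jog '[[0,0,-0.5,0,0,0],[0,0,-2,0,0,0],[0,0,-4,0,0,0],[0,0,-7,0,0,0],[0,0,-10,0,0,0],[0,0,-12,0,0,0],[0,0,-12,0,0,0]]'
python3 - <<'E'
from st import *
print(to(ramp(.084,.36),np.pi-.093))
E
```

```text
time_s: 9.45
ee_pos: [0.4735, -0.0195, 0.2373]
eef_rot: [-3.141, -0.0, 1.503]
force: [-0.2, -0.3, 0.1]
grip_width: 0.0938
grip_force: 0.0
time_s: 10.05
ee_pos: [0.4733, -0.0195, 0.2372]
eef_rot: [3.141, 0.0, 1.501]
force: [0.0, -0.4, 0.8]
grip_width: 0.0497
grip_force: 19.6
time_s: 10.75
ee_pos: [0.4735, -0.0195, 0.3596]
eef_rot: [3.137, 0.0, 1.501]
force: [0.4, 0.6, -2.3]
grip_width: 0.0497
grip_force: 20.0
(array([ 6.73, 17.31,  0.04]), array([ 0.003,  0.004, -1.548]))
```

```bash
python3 -m jog '[[0.8,2,0,0,0,-0.14],[1.7,4.5,0,0,0,-0.28],[2.7,7,0,0,0,-0.42],[3.7,9.5,0,0,0,-0.56],[4.7,12,0,0,0,-0.7],[5.6,14.5,0,0,0,-0.84],[6.3,16.3,0,0,0,-0.98],[6.7,17.3,0,0,0,-1.12]]'
python3 -m jog '[[0,0,1,0,0,-0.14],[0,0,2.5,0,0,-0.28],[0,0,4,0,0,-0.42],[0,0,5.5,0,0,-0.43],[0,0,6.3,0,0,-0.43],[0,0,6.5,0,0,-0.43],[0,0,6.5,0,0,-0.43]]'
python3 - <<'E'
from st import *
print(to(ramp(.084,.2757),np.pi-.093))
E
```

```text
time_s: 11.55
ee_pos: [0.6516, 0.0358, 0.3547]
eef_rot: [-3.14, -0.002, 2.627]
force: [-0.8, 0.1, -2.9]
grip_width: 0.0496
grip_force: 20.0
time_s: 12.25
ee_pos: [0.6506, 0.0353, 0.292]
eef_rot: [-3.142, -0.0, 3.049]
force: [0.9, 0.1, -2.5]
grip_width: 0.0497
grip_force: 20.0
(array([-0.01,  0.04,  1.63]), array([-0., -0.,  0.]))
```

```bash
python3 -m jog '[[0,0,0.6,0,0,0],[0,0,1.1,0,0,0],[0,0,1.4,0,0,0],[0,0,1.6,0,0,0],[0,0,1.65,0,0,0],[0,0,1.65,0,0,0]]'
python3 -m jog '[[0,0,0,0,0,0],[0,0,0,0,0,0],[0,0,0,0,0,0],[0,0,0,0,0,0]]' 66
python3 -m jog '[[0,0,-1,0,0,0],[0,0,-2.5,0,0,0],[0,0,-4.5,0,0,0],[0,0,-7,0,0,0],[0,0,-9.5,0,0,0],[0,0,-12,0,0,0],[0,0,-12,0,0,0]]'
python3 - <<'E'
from st import *
print(to([*RACK["yellow"],.36],1.504))
E
```

```text
time_s: 12.85
ee_pos: [0.6506, 0.0353, 0.2761]
eef_rot: [-3.142, 0.0, 3.051]
force: [-2.2, 0.6, 3.5]
grip_width: 0.0494
grip_force: 20.0
time_s: 13.25
ee_pos: [0.6506, 0.0353, 0.2756]
eef_rot: [3.142, 0.0, 3.051]
force: [0.0, -0.4, 0.1]
grip_width: 0.0621
grip_force: 0.1
time_s: 13.95
ee_pos: [0.6504, 0.0353, 0.4011]
eef_rot: [3.141, 0.007, 3.051]
force: [0.6, 0.5, -0.1]
grip_width: 0.0619
grip_force: 0.0
(array([17.6 , 10.09,  3.99]), array([0.006, 0.005, 1.547]))
```

```bash
python3 -m jog '[[2,1.2,0,0,0,0.14],[4.5,2.5,0,0,0,0.28],[7,4,0,0,0,0.42],[9.5,5.5,0,0,0,0.56],[12,7,0,0,0,0.7],[14.5,8.4,0,0,0,0.84],[16.5,9.5,0,0,0,0.98],[17.6,10.1,0,0,0,1.12]]' 100
python3 -m jog '[[0,0,0.5,0,0,0.14],[0,0,1.5,0,0,0.28],[0,0,3,0,0,0.43],[0,0,4,0,0,0.43],[0,0,4,0,0,0.43]]'
python3 - <<'E'
from st import *
from m import *
print(to([*RACK["yellow"],.2354],1.504))
c=cam("top")
for k in H:
    for r,a in blobs(c["img"],k,200): print(k,np.round(r[0]),ray(c,r[0],.06).round(4))
cv2.imwrite("pics/t2.png",cv2.resize(c["img"][120:290,180:410],None,fx=3.4,fy=3.4,interpolation=cv2.INTER_CUBIC))
E
```

```text
time_s: 14.75
ee_pos: [0.483, 0.1526, 0.396]
eef_rot: [3.141, -0.0, 1.926]
force: [0.1, 1.4, 0.2]
grip_width: 0.0936
grip_force: 0.0
time_s: 15.25
ee_pos: [0.4843, 0.1518, 0.3546]
eef_rot: [-3.14, 0.001, 1.505]
force: [0.7, 0.3, 0.9]
grip_width: 0.0942
grip_force: 0.0
(array([ 0.  ,  0.06, 11.92]), array([-0.002,  0.001,  0.001]))
red [367. 173.] [ 0.6374 -0.1778  0.06  ]
green [339. 244.] [ 0.467  -0.1081  0.06  ]
blue [348. 170.] [ 0.6422 -0.1317  0.06  ]
```

View pics/t2.png

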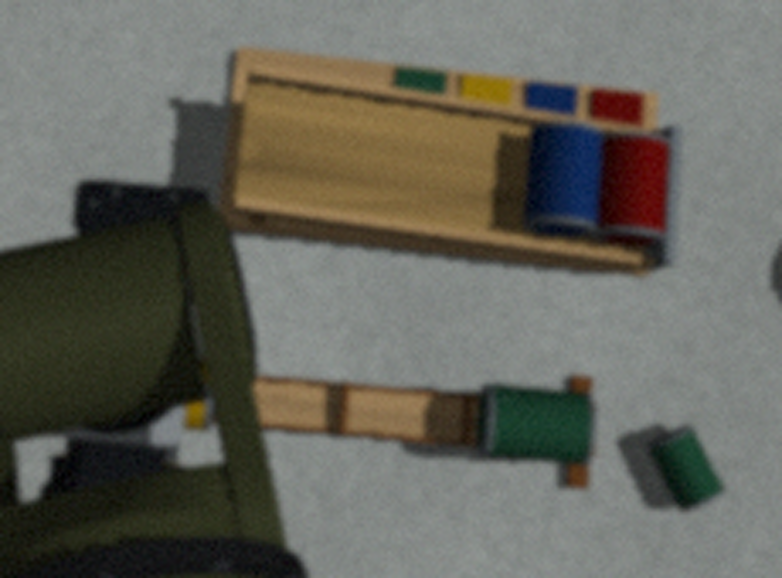

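Red (635,185) and blue (565,178) are queued squarely at the stop. Next is yellow.

```bash
python3 -m jog '[[0,0.05,3,0,0,0],[0,0.05,6.5,0,0,0],[0,0.05,9.5,0,0,0],[0,0.05,11.2,0,0,0],[0,0.05,11.8,0,0,0],[0,0.05,11.8,0,0,0]]' 100 20
python3 -m jog '[[0,0,0,0,0,0],[0,0,0,0,0,0],[0,0,0,0,0,0],[0,0,0,0,0,0],[0,0,0,0,0,0],[0,0,0,0,0,0]]' 0 20
python3 -m jog '[[0,0,-0.5,0,0,0],[0,0,-2,0,0,0],[0,0,-4,0,0,0],[0,0,-7,0,0,0],[0,0,-10,0,0,0],[0,0,-12,0,0,0],[0,0,-12,0,0,0]]'
python3 - <<'E'
from st import *
print(to(ramp(.084,.36),np.pi-.093))
E
```

```text
time_s: 15.9
ee_pos: [0.4852, 0.1518, 0.2379]
eef_rot: [-3.141, 0.0, 1.503]
force: [-0.4, 0.1, 0.5]
grip_width: 0.0939
grip_force: 0.0
time_s: 16.5
ee_pos: [0.485, 0.1518, 0.2378]
eef_rot: [3.141, -0.0, 1.501]
force: [-0.2, -0.1, 1.2]
grip_width: 0.0497
grip_force: 19.6
time_s: 17.2
ee_pos: [0.4851, 0.1518, 0.3602]
eef_rot: [3.137, -0.001, 1.501]
force: [-0.6, -0.2, -3.3]
grip_width: 0.0497
grip_force: 20.0
(array([-10.43,  17.34,   0.08]), array([ 0.004,  0.002, -1.548]))
```

```bash
python3 -m jog '[[-1.2,2,0,0,0,-0.14],[-2.6,4.5,0,0,0,-0.28],[-4.2,7,0,0,0,-0.42],[-5.7,9.5,0,0,0,-0.56],[-7.2,12,0,0,0,-0.7],[-8.7,14.5,0,0,0,-0.84],[-9.8,16.3,0,0,0,-0.98],[-10.4,17.3,0,0,0,-1.12]]'
python3 -m jog '[[0,0,1,0,0,-0.14],[0,0,2.5,0,0,-0.28],[0,0,4,0,0,-0.42],[0,0,5.5,0,0,-0.43],[0,0,6.3,0,0,-0.43],[0,0,6.5,0,0,-0.43],[0,0,6.5,0,0,-0.43]]'
python3 - <<'E'
from st import *
print(to(ramp(.084,.2763),np.pi-.093))
E
```

```text
time_s: 18.0
ee_pos: [0.6512, 0.0347, 0.3552]
eef_rot: [-3.14, -0.002, 2.626]
force: [-0.4, 0.4, -2.3]
grip_width: 0.0497
grip_force: 20.0
time_s: 18.7
ee_pos: [0.6503, 0.0359, 0.2925]
eef_rot: [-3.142, -0.0, 3.049]
force: [-0.5, -0.1, -2.4]
grip_width: 0.0494
grip_force: 20.0
(array([-0.05, -0.02,  1.62]), array([-0., -0.,  0.]))
```

```bash
python3 -m jog '[[0,0,0.6,0,0,0],[0,0,1.1,0,0,0],[0,0,1.4,0,0,0],[0,0,1.6,0,0,0],[0,0,1.65,0,0,0],[0,0,1.65,0,0,0]]'
python3 -m jog '[[0,0,0,0,0,0],[0,0,0,0,0,0],[0,0,0,0,0,0],[0,0,0,0,0,0]]' 66
python3 -m jog '[[0,0,-1,0,0,0],[0,0,-2.5,0,0,0],[0,0,-4.5,0,0,0],[0,0,-7,0,0,0],[0,0,-9.5,0,0,0],[0,0,-12,0,0,0],[0,0,-12,0,0,0]]'
python3 - <<'E'
from st import *
print(to([*RACK["green"],.36],1.504))
E
```

```text
time_s: 19.3
ee_pos: [0.6503, 0.0359, 0.2767]
eef_rot: [-3.142, 0.0, 3.051]
force: [-3.6, 0.6, 4.6]
grip_width: 0.0497
grip_force: 20.0
time_s: 19.7
ee_pos: [0.6503, 0.0359, 0.276]
eef_rot: [3.142, 0.0, 3.051]
force: [-0.4, 0.2, 0.3]
grip_width: 0.062
grip_force: 0.1
time_s: 20.4
ee_pos: [0.6501, 0.036, 0.4016]
eef_rot: [3.141, 0.007, 3.051]
force: [0.5, -0.2, -0.1]
grip_width: 0.062
grip_force: 0.0
(array([ 16.98, -15.67,   4.02]), array([0.006, 0.005, 1.547]))
```

```bash
python3 -m jog '[[2,-1.8,0,0,0,0.14],[4.5,-4,0,0,0,0.28],[7,-6.3,0,0,0,0.42],[9.5,-8.7,0,0,0,0.56],[12,-11,0,0,0,0.7],[14.2,-13,0,0,0,0.84],[16,-14.8,0,0,0,0.98],[17,-15.7,0,0,0,1.12]]' 100
python3 -m jog '[[0,0,0.5,0,0,0.14],[0,0,1.5,0,0,0.28],[0,0,3,0,0,0.43],[0,0,4,0,0,0.43],[0,0,4,0,0,0.43]]'
python3 - <<'E'
from st import *
from m import *
print(to([*RACK["green"],.2354],1.504))
for n in("top","wrist"):
  c=cam(n)
  for k in H:
    for r,a in blobs(c["img"],k,200): print(n,k,np.round(r[0]),np.round(r[1]),ray(c,r[0],.06).round(4))
E
```

```text
time_s: 21.2
ee_pos: [0.4653, -0.1059, 0.3965]
eef_rot: [3.141, 0.0, 1.924]
force: [0.2, -0.4, 0.3]
grip_width: 0.0937
grip_force: 0.0
time_s: 21.7
ee_pos: [0.4665, -0.1049, 0.3552]
eef_rot: [-3.14, -0.0, 1.505]
force: [-0.5, -0.4, 0.1]
grip_width: 0.0941
grip_force: 0.0
(array([ 0.02,  0.08, 11.98]), array([-0.002, -0.   ,  0.001]))
top red [367. 174.] [18. 28.] [ 0.6351 -0.1774  0.06  ]
top yellow [325. 167.] [24. 28.] [ 0.6497 -0.0772  0.06  ]
top green [338. 244.] [23. 18.] [ 0.467  -0.1043  0.06  ]
top blue [347. 170.] [18. 27.] [ 0.6429 -0.1312  0.06  ]
wrist red [450. 254.] [45. 77.] [ 0.6434 -0.1765  0.06  ]
wrist red [399. 250.] [36. 16.] [ 0.5952 -0.1687  0.06  ]
wrist yellow [423. 148.] [42. 22.] [ 0.6115 -0.073   0.06  ]
wrist yellow [472. 149.] [79. 61.] [ 0.6543 -0.0769  0.06  ]
wrist green [260. 191.] [33. 64.] [ 0.467  -0.1022  0.06  ]
wrist blue [410. 203.] [38. 19.] [ 0.6034 -0.1225  0.06  ]
wrist blue [464. 206.] [84. 52.] [ 0.6527 -0.1286  0.06  ]
```

Three tins are queued about 50 mm apart. Now green.

```bash
python3 -m jog '[[0,0.05,3,0,0,0],[0,0.05,6.5,0,0,0],[0,0.05,9.5,0,0,0],[0,0.05,11.2,0,0,0],[0,0.05,11.9,0,0,0],[0,0.05,11.9,0,0,0]]' 100 20
python3 -m jog '[[0,0,0,0,0,0],[0,0,0,0,0,0],[0,0,0,0,0,0],[0,0,0,0,0,0],[0,0,0,0,0,0],[0,0,0,0,0,0]]' 0 20
python3 -m jog '[[0,0,-0.5,0,0,0],[0,0,-2,0,0,0],[0,0,-4,0,0,0],[0,0,-7,0,0,0],[0,0,-10,0,0,0],[0,0,-12,0,0,0],[0,0,-12,0,0,0]]'
python3 - <<'E'
from st import *
print(to(ramp(.084,.36),np.pi-.093))
E
```

```text
time_s: 22.4
ee_pos: [0.4674, -0.1051, 0.2372]
eef_rot: [-3.141, -0.0, 1.502]
force: [0.3, -0.1, 0.9]
grip_width: 0.0942
grip_force: 0.0
time_s: 23.0
ee_pos: [0.4673, -0.1051, 0.2373]
eef_rot: [3.141, 0.0, 1.501]
force: [-2.9, 0.3, 1.7]
grip_width: 0.0497
grip_force: 19.5
time_s: 23.7
ee_pos: [0.4674, -0.1051, 0.3596]
eef_rot: [3.137, 0.001, 1.501]
force: [-1.1, -0.9, -3.1]
grip_width: 0.0493
grip_force: 20.0
(array([15.32, 17.32,  0.02]), array([ 0.003,  0.004, -1.548]))
```

```bash
python3 -m jog '[[1.7,2,0,0,0,-0.14],[3.8,4.3,0,0,0,-0.28],[6,6.8,0,0,0,-0.42],[8.3,9.4,0,0,0,-0.56],[10.6,12,0,0,0,-0.7],[12.8,14.5,0,0,0,-0.84],[14.4,16.3,0,0,0,-0.98],[15.3,17.3,0,0,0,-1.12]]'
python3 -m jog '[[0,0,1,0,0,-0.14],[0,0,2.5,0,0,-0.28],[0,0,4,0,0,-0.42],[0,0,5.5,0,0,-0.43],[0,0,6.3,0,0,-0.43],[0,0,6.5,0,0,-0.43],[0,0,6.5,0,0,-0.43]]'
python3 - <<'E'
from st import *
print(to(ramp(.084,.2757),np.pi-.093))
E
```

```text
time_s: 24.5
ee_pos: [0.6515, 0.0368, 0.3546]
eef_rot: [-3.14, -0.002, 2.628]
force: [-0.3, 0.2, -2.1]
grip_width: 0.0497
grip_force: 20.0
time_s: 25.2
ee_pos: [0.6506, 0.0355, 0.292]
eef_rot: [-3.142, -0.0, 3.049]
force: [-0.3, -0.4, -1.8]
grip_width: 0.0497
grip_force: 20.0
(array([-0.02,  0.02,  1.63]), array([-0., -0.,  0.]))
```

```bash
python3 -m jog '[[0,0,0.6,0,0,0],[0,0,1.1,0,0,0],[0,0,1.4,0,0,0],[0,0,1.6,0,0,0],[0,0,1.65,0,0,0],[0,0,1.65,0,0,0]]'
python3 -m jog '[[0,0,0,0,0,0],[0,0,0,0,0,0],[0,0,0,0,0,0],[0,0,0,0,0,0]]' 66
python3 -m jog '[[0,0,-1,0,0,0],[0,0,-2.5,0,0,0],[0,0,-4.5,0,0,0],[0,0,-7,0,0,0],[0,0,-9.5,0,0,0],[0,0,-12,0,0,0],[0,0,-12,0,0,0]]'
python3 -m jog '[[2,0,0,0,0,0],[5,0,0,0,0,0],[9,0,0,0,0,0],[13,0,0,0,0,0],[16,0,0,0,0,0],[18,0,0,0,0,0],[18,0,0,0,0,0],[18,0,0,0,0,0]]'
python3 -m jog '[[0,0,0,0,0,0],[0,0,0,0,0,0],[0,0,0,0,0,0],[0,0,0,0,0,0],[0,0,0,0,0,0],[0,0,0,0,0,0]]'
python3 - <<'E'
from st import *
from m import *
for n in("scene","top"):
  c=cam(n)
  if n=="scene": cv2.imwrite("pics/s9.png",cv2.resize(c["img"][90:300,80:400],None,fx=2.4,fy=2.4,interpolation=cv2.INTER_CUBIC))
  else:
   for k in H:
    for r,a in blobs(c["img"],k,50): print(n,k,np.round(r[0]),np.round(r[1]),ray(c,r[0],.07).round(4))
E
```

```text
time_s: 25.8
ee_pos: [0.6505, 0.0355, 0.2762]
eef_rot: [3.142, 0.0, 3.051]
force: [-3.2, 0.7, 3.5]
grip_width: 0.0495
grip_force: 20.0
time_s: 26.2
ee_pos: [0.6505, 0.0355, 0.2756]
eef_rot: [3.142, 0.0, 3.051]
force: [-0.3, -1.1, -0.7]
grip_width: 0.0621
grip_force: 0.1
time_s: 26.9
ee_pos: [0.6504, 0.0355, 0.4011]
eef_rot: [3.141, 0.007, 3.051]
force: [-1.2, -0.5, 1.5]
grip_width: 0.0619
grip_force: 0.0
time_s: 27.7
ee_pos: [0.4715, 0.0518, 0.3962]
eef_rot: [3.141, 0.001, 3.051]
force: [1.1, -0.2, 0.4]
grip_width: 0.0622
grip_force: 0.0
time_s: 28.3
ee_pos: [0.4713, 0.0518, 0.3956]
eef_rot: [3.142, -0.0, 3.051]
force: [-0.2, 1.0, 0.2]
grip_width: 0.0619
grip_force: 0.0
top red [367. 173.] [26. 18.] [ 0.6347 -0.1751  0.07  ]
top red [361. 151.] [ 8. 14.] [ 0.6884 -0.1628  0.07  ]
top yellow [326. 167.] [21. 28.] [ 0.6469 -0.0786  0.07  ]
top yellow [322. 146.] [ 8. 15.] [ 0.6985 -0.0707  0.07  ]
top green [383. 258.] [18.  9.] [ 0.4393 -0.2034  0.07  ]
top green [307. 164.] [16. 25.] [ 0.6527 -0.0323  0.07  ]
top blue [348. 170.] [27. 17.] [ 0.6397 -0.1291  0.07  ]
top blue [342. 148.] [14.  6.] [ 0.6936 -0.1162  0.07  ]
```

View pics/s9.png

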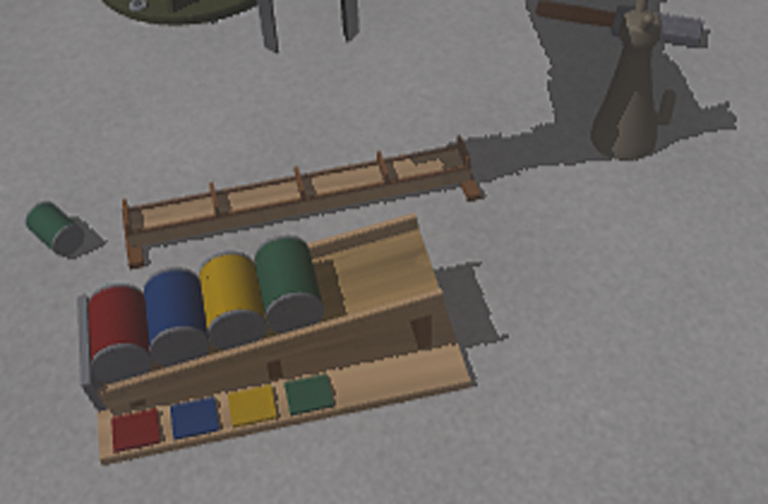

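All four tins are queued against the stop: red, blue, yellow, green at crop x≈118, 175, 232 and 288. Each is beside its own label, the arm is clear and the cat still stands. I hand in.

```bash
python3 -c "from station import ctrl; print(ctrl.hand_in())"
```

```text
the job is handed in; nothing more can be done
None
```

I handed in the job at about 28 s of robot time: the last pictures show the red, blue, yellow and green tins queued against the stop beside their own labels, with the cat undisturbed; no verdict was returned.

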